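# Push the agar plate over the lip into the light stage

### The job

Push the agar plate that waits on the deck of the low metal light stage along the deck and over the raised lip, so that it drops into the square pocket and lies flat on its floor. Slide it, do not lift it away or tip it over, and leave the spare plate on the bench where it lies.

Things in the scene. Friction and masses are not known exactly. Their poses are not given: they have to be found in the camera images.
- agar_plate: closed round agar plate (petri dish with beige agar), a rigid disc 90 mm in diameter and 15 mm thick, about 40 g, lying flat on the entry deck of the light stage. Too wide for most grippers to grasp. Origin: centre of its underside; z points up; its yaw means nothing.
- light_stage: low fixed grey and bare-metal stage, 256 mm long (x), 126 wide (y), nothing on it above 28 mm. Origin: centre of its footprint, bench height; x points from entry deck to pocket, the way to push; z up. Deck from x = -128 to -4 mm, top 20 mm above the bench, open at its back end. Side walls 104 mm apart inside, tops at 26 mm, from x = -27 mm to the far end, with flared guides at their entry.
- pocket_floor (a point): centre of the pocket's floor (a dark-rimmed white light window), at x = 66, y = 0, z = 14 mm in the stage's frame, same axes; the middle of the plate's underside belongs here, with 7 mm of play each way. The deck ramps up from x = -4 mm to the lip (crest x = 9 to 14 mm, 24 mm high), then drops 10 mm straight into the pocket, 104 x 104 mm inside (x = 14 to 118 mm), walls up to 26 mm.
- spare_plate: a second plate of the same look and size, lying on the bench beside the stage; it is not to be moved. Origin: centre of its underside.
Things that resemble listed ones, but are neither listed nor needed, are in the scene too. Leave any orange or pink look-alike of the agar_plate alone.

How it is judged:
By the outcome, as a careful person would: the job done as asked, in the order asked, and still so for the second after the job is handed in, with the robot touching nothing.
It also fails if it takes over 32 s, if anything falls off the work surface, if the arm or the gripper's body presses on something with over 40 N, if the wrist force passes 120 N, or if a joint passes its speed limit or range.

### The arm

A 6-joint arm with a two-finger parallel gripper is mounted at the origin on a cart in front of the work surface, level with it; the furniture and walls round the work are solid. World frame = base frame: x ahead of the robot, y to its left, z up, the work surface at z = 0. Lengths are in m, angles in degrees, forces in N, time in s.
With the tool pointing down it reaches from about 0.35 to 0.875 m from the base axis. Payload 4.2 kg.
Tool frame: the origin (TCP) lies midway between the tips of the shut fingers; the grasp point (between the pads) lies 19 mm behind it (r.grasp_offset is the distance from the TCP to the grasp point, in m); z points along the fingers, y is the direction in which the jaws open and shut (so a half turn about z gives the same grasp; the last joint's range is limited). The gripper opens to 87 mm and grips with 3 to 60 N. Pads are 19 mm wide; open, the fingers measure 117 mm over their backs; the gripper's body (75 mm by 190 mm) begins 51 mm behind the grasp point.
Start: joints at [-58.465, 22.042, 0.453, 0, -68.411, -14.817], TCP at [0.18, -0.599, 0.223] pointing down, gripper open.
Joint ranges: [-179.83, 179.83], [-69.29, 118.12], [-61.27, 80.66], [-181.25, 117.63], [-171.15, -9.14], [-177.46, 177.46]. Speed limits (degrees/s): [159.86, 159.86, 180, 180, 180, 180].

### API

Orientations are given as a 3x3 rotation matrix whose columns are the frame's x, y, z axes.
In Python, from station import r gives the robot as it stands.
- The arm moves only by the shell command python3 -m crank 'ROWS'. ROWS is JSON, a list of rows, each a list of 3 entries, a list of its own where there are three numbers: the closure, from -1 (fully open) to 1 (shut), so that 0 is half open, then the shift along the tool's x, y, z as a fraction of full scale, then the turn, a rotation vector about the tool's x, y, z as a fraction of full scale. In form: [[fingers, [dx, dy, dz], [wx, wy, wz]], ...]. A call has 1 to 8 rows; each row shifts and turns the commanded pose from where the row before left it, along the tool's axes as they then stand; what a row does not reach is not made up. Full scale, the value 1, is 100 mm for a shift and 45 degrees for a turn. A row lasts 1/10 s, in which the tool goes at most 50 mm and 8.59 degrees, less where a joint would pass 70% of its speed; a pose out of reach is approached as far as the arm can. A call with a number of a shift or a turn outside -1 to 1 is refused whole. A call with a gripper value outside its range is refused whole. The fingers move at their own pace and stop on an object; the grip force is fixed at half the most. Time passes only in rows, so rows that do not move let the fingers close. It gives the time, the measured TCP pose, the force and the opening at its end, in the units of the state.
- r.sense(): the state, without advancing time (a new reading comes with each control period).
- r.capture(name): name is "scene" or "top" or "wrist"; returns a dict with "img" (384x512x3 uint8, blue, green, red), "fx", "fy", "cx", "cy" (pixels), "R" (3x3) and "t" (3): a world point X has camera coordinates R X + t. Camera axes: x right, y down, z forward; pixel columns grow to the right and rows downward; lengths in m; the calibration is good to about 2 mm. A picture is of the moment at which its call begins. There is no depth.
- r.finish_job(): hands the job in, once; it reports no verdict.
The state is a dict: "time_s": time; "joints": joint angles; "joint_velocities": joint speeds; "effort": joint torques, N m; "tcp_pos": TCP position; "ee_rot": TCP orientation; "wrist_force": force on the tool from outside, world axes, zero at the start; "moment": the same for the moment, N m; "gripper_width": opening from 0.0 (shut) to 1.0 (fully open).
Only numpy, scipy, OpenCV 4.12 (cv2) and the standard library are available. Lean on these libraries where they do the work, as an engineer would, in place of code of your own. Each camera call takes 0.05 s, during which the arm holds its last target.

## Working session

There is one attempt and no reset: what is moved stays moved. The work goes in short steps, Python scripts to look and compute and a shell command to move; the robot and the scene stay as the last step left them, time stands still between calls to the robot, and variables do not carry over. Pictures are saved under pics/ and viewed, and the job is handed in when it is done.

```bash
mkdir -p pics; ls
python3 - <<'E'
from station import r
import cv2
s=r.sense();print(s['time_s'],s['tcp_pos'],s['ee_rot'],s['gripper_width'])
for n in("scene","top"):
    c=r.capture(n);cv2.imwrite(f"pics/{n}0.png",c["img"]);print(n,c["fx"],c["cx"],c["cy"],c["R"],c["t"])
E
```

```text
pics
0.0 [ 0.17964137 -0.59799354  0.22145949] [[-9.57783525e-01 -2.87489448e-01 -7.32624449e-04]
 [-2.87490362e-01  9.57781305e-01  2.06484642e-03]
 [ 1.08072442e-04  2.18829835e-03 -9.99997600e-01]] 0.9981399174743658
scene 412.85190181056333 251.46032935246077 191.3313277868053 [[-0.80736248 -0.59002909 -0.00561317]
 [-0.2800759   0.39157838 -0.87648381]
 [ 0.51934894 -0.70606802 -0.48139862]] [0.4506458  0.24974175 0.94939714]
top 499.9560042128699 253.14060231258347 194.46632746718376 [[ 0.0207548  -0.999647    0.01658656]
 [-0.99502324 -0.02227029 -0.09712254]
 [ 0.09745764 -0.01448826 -0.99513421]] [-0.09239716  0.59963908  1.34842517]
```

View pics/scene0.png

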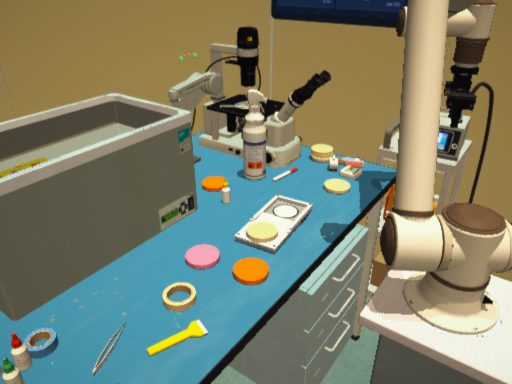

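View pics/top0.png

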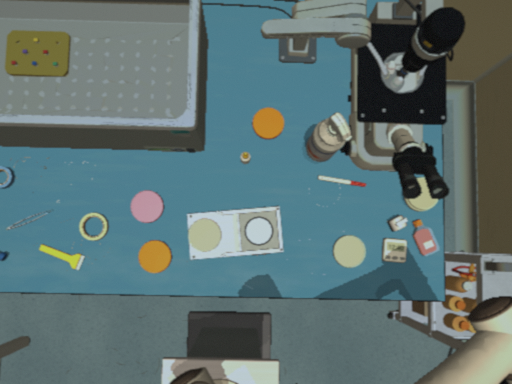

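The top view shows the stage spanning columns 187-283 and rows 207-259. A beige plate sits on its deck at (205,235) and the white window in the pocket is at (259,231). The other beige plates are at (349,251), flat on the bench beside the stage and so the spare, and at (421,195), a stack by the microscope. Orange and pink look-alikes are at (155,256), (268,123) and (147,206). The one on the deck is the target, and I'll confirm that in an enlarged crop.

```bash
cat > h.py <<'E'
import numpy as np
def ray(c,u,v,z):
    d=c["R"].T@np.array([(u-c["cx"])/c["fx"],(v-c["cy"])/c["fy"],1.]);o=-c["R"].T@c["t"]
    return o+d*(z-o[2])/d[2]
E
python3 - <<'E'
from station import r
import cv2,numpy as np
from h import ray
c=r.capture("top");im=c["img"]
cv2.imwrite("pics/crop0.png",cv2.resize(im[195:275,175:375],None,fx=4,fy=4,interpolation=cv2.INTER_CUBIC))
h=cv2.cvtColor(im,cv2.COLOR_BGR2HSV)
m=cv2.inRange(h,(18,40,120),(35,160,255))
for k in cv2.findContours(m,cv2.RETR_EXTERNAL,cv2.CHAIN_APPROX_NONE)[0]:
    if cv2.contourArea(k)>300:
        e=cv2.minEnclosingCircle(k);print("beige",e,[ray(c,*e[0],z).round(4) for z in(.015,.035)], e[1]*2/500*1.33)
# stage: not blue bench
b=cv2.inRange(h,(90,80,0),(115,255,255));m=255-b
m[:200]=0;m[265:]=0;m[:,:180]=0;m[:,292:]=0
k=max(cv2.findContours(m,cv2.RETR_EXTERNAL,cv2.CHAIN_APPROX_NONE)[0],key=cv2.contourArea)
R=cv2.minAreaRect(k);print(R)
P=np.array([ray(c,*p,.022)[:2] for p in cv2.boxPoints(R)]);print(P.round(4),[np.linalg.norm(P[i]-P[i-1]).round(4) for i in range(4)],P.mean(0))
for i in range(4):
    d=P[i]-P[i-1];print(np.degrees(np.arctan2(d[1],d[0])))
E
```

```text
beige ((471.5, 344.5), 55.15896224975586) [array([ 0.2053, -0.6836,  0.015 ]), array([ 0.2091, -0.6746,  0.035 ])] 0.2934456791687012
beige ((348.01251220703125, 250.28125), 15.018973350524902) [array([ 0.4538, -0.3452,  0.015 ]), array([ 0.454 , -0.3411,  0.035 ])] 0.07990093822479248
beige ((419.8773498535156, 194.29244995117188), 15.83851146697998) [array([ 0.6139, -0.5469,  0.015 ]), array([ 0.6118, -0.5399,  0.035 ])] 0.08426088100433352
beige ((329.4277038574219, 135.04217529296875), 15.427865982055664) [array([ 0.7765, -0.2918,  0.015 ]), array([ 0.7721, -0.2885,  0.035 ])] 0.08207624702453614
((234.33700561523438, 232.71304321289062), (48.046504974365234, 95.05631256103516), 85.42607879638672)
[[ 0.548   0.1071]
 [ 0.5747 -0.154 ]
 [ 0.4431 -0.1666]
 [ 0.4173  0.0922]] [np.float64(0.1316), np.float64(0.2625), np.float64(0.1322), np.float64(0.2601)] [ 0.49576013 -0.03030405]
6.499485965863087
-84.1588135699638
-174.53913187674988
95.70815450972552
```

View pics/crop0.png

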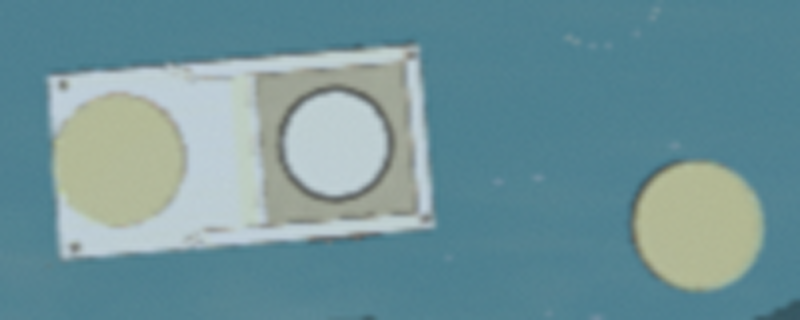

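The crop confirms the target: a beige plate on the white deck at crop (120,160), the lip at x≈250, and the dark-rimmed window at (336,143). The spare is at (698,226), separate on the bench. Next I'll measure the plate, window and axis more finely.

Run:
```python
from station import r
import cv2,numpy as np
from h import ray
c=r.capture("top");im=c["img"]
u=cv2.resize(im,None,fx=4,fy=4,interpolation=cv2.INTER_CUBIC);x0,y0=180,200
h=cv2.cvtColor(u,cv2.COLOR_BGR2HSV)[800:1070,720:1160]
print("hsv plate",h[235*4-800,205*4-720],"deck",h[225*4-800,228*4-720],"floor",h[250*4-800,259*4-720])
m=cv2.inRange(h,(20,60,90),(38,255,255));m[:,180:]=0
m=cv2.morphologyEx(m,cv2.MORPH_OPEN,np.ones((9,9)))
k=max(cv2.findContours(m,0,1)[0],key=cv2.contourArea)
e=cv2.fitEllipse(k);px=(np.array(e[0])-1.5)/4+[x0,y0];print("plate",e,px,ray(c,*px,.035))
P=ray(c,*px,.035)[:2]
# window
m=cv2.inRange(h,(0,0,0),(179,255,120));m[:,:200]=0;m[:,400:]=0
for k in cv2.findContours(m,0,1)[0]:
    if cv2.contourArea(k)>5000:
        e=cv2.fitEllipse(k);px=(np.array(e[0])-1.5)/4+[x0,y0];W=ray(c,*px,.014)[:2];print("win",e,px,W)
S=np.array([.4958,-.0303])
d=W-S;print("S->W",np.hypot(*d),np.degrees(np.arctan2(d[1],d[0])))
for a in(-84.5,-84.16):
    a=np.radians(a);x=np.array([np.cos(a),np.sin(a)]);y=np.array([-x[1],x[0]])
    print("plate rel pocket",(P-W)@x,(P-W)@y,"S rel",(S-W)@x,(S-W)@y)
c=r.capture("scene");v=cv2.resize(c["img"][180:270,200:340],None,fx=5,fy=5,interpolation=cv2.INTER_CUBIC);cv2.imwrite("pics/sc1.png",v)
```

```text
hsv plate [ 36  43 185] deck [101  30 214] floor [ 83  16 187]Traceback (most recent call last):
  File "<stdin>", line 10, in <module>
ValueError: max() iterable argument is empty
```

Run:
```python
from station import r
import cv2,numpy as np
from h import ray
c=r.capture("top");im=c["img"]
x0,y0=180,200
u=cv2.resize(im[200:268,180:290],None,fx=4,fy=4,interpolation=cv2.INTER_CUBIC)
h=cv2.cvtColor(u,cv2.COLOR_BGR2HSV)
m=cv2.inRange(h,(20,28,90),(50,255,255));m[:,180:]=0
m=cv2.morphologyEx(m,cv2.MORPH_OPEN,np.ones((9,9)))
k=max(cv2.findContours(m,0,1)[0],key=cv2.contourArea)
e=cv2.fitEllipse(k);px=(np.array(e[0])-1.5)/4+[x0,y0];print("plate",e,px,ray(c,*px,.035))
P=ray(c,*px,.035)[:2]
m=cv2.inRange(h,(0,0,0),(179,255,130));m[:,:200]=0;m[:,390:]=0
for k in cv2.findContours(m,0,1)[0]:
    if cv2.contourArea(k)>5000:
        e=cv2.fitEllipse(k);px=(np.array(e[0])-1.5)/4+[x0,y0];W=ray(c,*px,.014)[:2];print("win",e,px,W)
S=np.array([.4958,-.0303])
d=W-S;print("S->W",np.hypot(*d),np.degrees(np.arctan2(d[1],d[0])))
for a in(-84.5,-84.16):
    a=np.radians(a);x=np.array([np.cos(a),np.sin(a)]);y=np.array([-x[1],x[0]])
    print("plate rel pocket",(P-W)@x,(P-W)@y,"S rel",(S-W)@x,(S-W)@y)
c=r.capture("scene");v=cv2.resize(c["img"][180:270,200:340],None,fx=5,fy=5,interpolation=cv2.INTER_CUBIC);cv2.imwrite("pics/sc1.png",v)
```

```text
plate ((98.41010284423828, 139.7757110595703), (126.16143035888672, 128.044921875), 26.234424591064453) [204.22752571 234.56892776] [0.48840026 0.05143734 0.035     ]
win ((315.2515869140625, 123.57828521728516), (116.2486801147461, 116.84746551513672), 178.9622802734375) [258.43789673 230.5195713 ] [ 0.50306022 -0.09643199]
S->W 0.06652932817716817 -83.73494306577774
plate rel pocket -0.14859366975169533 -0.0004198162832821407 S rel -0.0665233972999096 -0.0008883239182429253
plate rel pocket -0.14859354471279468 0.000461958520101021 S rel -0.06652749742272608 -0.0004935528082360234
```

```bash
sleep 1; ls pics
```

```text
crop0.png
sc1.png
scene0.png
top0.png
```

View pics/sc1.png

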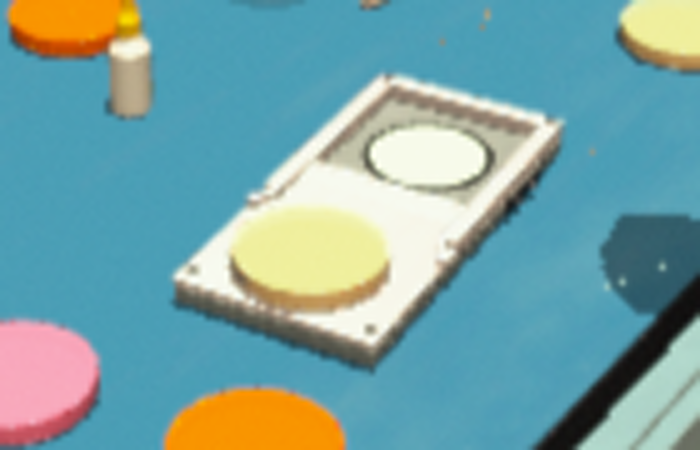

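```bash
python3 -m crank '[[0,[0,0,0],[0,0,-0.19]],[0,[0,0,0],[0,0,-0.19]],[0,[0,0,0],[0,0,-0.19]],[0,[0,0,0],[0,0,-0.19]],[0,[0,0,0],[0,0,-0.19]],[0,[0,0,0],[0,0,-0.19]],[0,[0,0,0],[0,0,-0.19]],[0,[0,0,0],[0,0,-0.19]]]'
```

```text
time_s: 1.1
tcp_pos: [0.1798, -0.5985, 0.2224]
ee_rot: [[-0.079, -0.997, -0.0], [-0.997, 0.079, 0.0], [-0.0, 0.0, -1.0]]
wrist_force: [0.9, 0.3, -0.2]
gripper_width: 0.511
```

The scene crop agrees: the plate stands on the deck at crop (310,255), short of the lip and pocket. The yaw is nearly done, so next I travel to behind the deck.

```bash
python3 -m crank '[[0,[0,0,0],[0,0,-0.113]],[0,[0,0,0],[0,0,-0.113]],[0,[-0.4,-0.215,0],[0,0,0]],[0,[-0.4,-0.215,0],[0,0,0]],[0,[-0.4,-0.215,0],[0,0,0]],[0,[-0.4,-0.215,0],[0,0,0]],[0,[-0.4,-0.215,0],[0,0,0]],[0,[-0.4,-0.215,0],[0,0,0]]]'
```

```text
time_s: 1.9
tcp_pos: [0.2865, -0.3461, 0.2227]
ee_rot: [[0.092, -0.996, 0.001], [-0.996, -0.092, -0.0], [0.0, -0.001, -1.0]]
wrist_force: [1.2, 0.2, -0.1]
gripper_width: 0.5
```

```bash
python3 -m crank '[[0,[-0.43,-0.23,0],[0,0,0]],[0,[-0.43,-0.23,0],[0,0,0]],[0,[-0.43,-0.23,0],[0,0,0]],[0,[-0.43,-0.23,0],[0,0,0]],[0,[-0.43,-0.23,0],[0,0,0]],[0,[-0.43,-0.23,0],[0,0,0]],[0,[-0.43,-0.23,0],[0,0,0]],[0,[-0.43,-0.23,0],[0,0,0]]]' && python3 -m crank '[[0,[-0.4,-0.22,0],[0,0,0]],[0,[0,0,0],[0,0,0]],[0,[0,0,0],[0,0,0]],[0,[0,0,0],[0,0,0]]]'
cat > w.py <<'E'
import numpy as np
from station import r
W=np.array([.50306,-.09643]);a=np.radians(-84.3);x=np.array([np.cos(a),np.sin(a)]);y=np.array([-x[1],x[0]])
s=r.sense();p=s['tcp_pos'];e=s['ee_rot'];d=p[:2]-W
print("stage x,y mm",66+1000*d@x,1000*d@y,"z",p[2]*1000,"head",np.degrees(np.arctan2(e[1][0],e[0][0])),"t",s['time_s'],s['wrist_force'],s['gripper_width'],s['joints'])
E
python3 w.py
```

```text
time_s: 2.7
tcp_pos: [0.438, 0.014, 0.223]
ee_rot: [[0.093, -0.996, 0.001], [-0.996, -0.093, 0.0], [-0.0, -0.001, -1.0]]
wrist_force: [2.2, 0.3, -0.2]
gripper_width: 0.501
time_s: 3.1
tcp_pos: [0.4553, 0.053, 0.2224]
ee_rot: [[0.092, -0.996, -0.001], [-0.996, -0.092, -0.0], [0.0, 0.001, -1.0]]
wrist_force: [0.1, 0.6, 0.6]
gripper_width: 0.501
stage x,y mm -87.46206070596767 -32.71534791061868 z 222.39618878529768 head -84.7473990845077 t 3.1 [0.12313744 0.61039576 0.57543019] 0.5010686507945707 [ 2.70414139e+01  5.61299016e+00 -2.17557815e+01 -1.01776923e-02
 -6.26732018e+01 -2.17841401e+01]
```

```bash
python3 -m crank '[[0,[-0.36,-0.16,0],[0,0,-0.01]],[0,[-0.36,-0.16,0],[0,0,0]],[0,[0,0,0.45],[0,0,0]],[0,[0,0,0.45],[0,0,0]],[0,[0,0,0.45],[0,0,0]],[0,[0,0,0],[0,0,0]],[0,[0,0,0],[0,0,0]]]';python3 w.py
python3 - <<'E'
from station import r
import cv2
c=r.capture("top");cv2.imwrite("pics/t2.png",cv2.resize(c["img"][170:290,130:310],None,fx=4,fy=4,interpolation=cv2.INTER_CUBIC))
E
```

```text
time_s: 3.8
tcp_pos: [0.4813, 0.1274, 0.0884]
ee_rot: [[0.099, -0.995, 0.0], [-0.995, -0.099, -0.001], [0.001, -0.0, -1.0]]
wrist_force: [0.6, 0.9, 1.6]
gripper_width: 0.504
stage x,y mm -158.9283292495502 0.574541322176762 z 88.36333023727211 head -84.30758794064828 t 3.8 [0.56554898 0.85908887 1.60790603] 0.5042388677374947 [ 33.58334849  18.28652964 -27.49152774   0.06853729 -44.24336555
 -27.94004273]
```

View pics/t2.png

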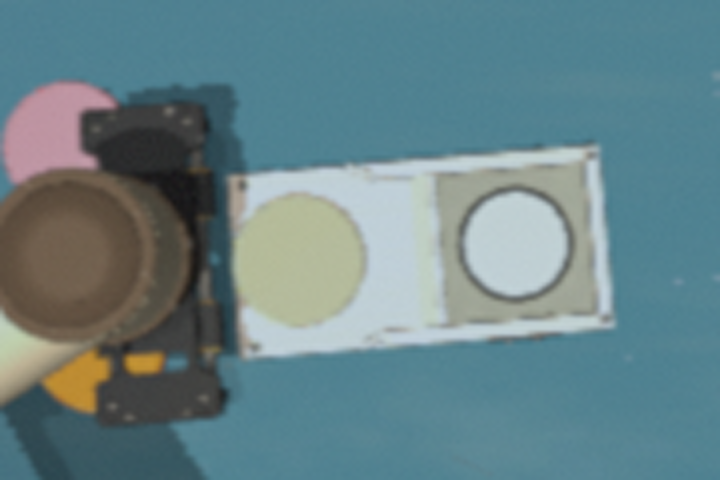

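The picture shows the fingers behind the open deck end, at columns 190-220 and centred on the plate at (300,260). The orange and pink discs lie under the gripper but are only about 15 mm tall, so a tip height of 30 mm clears them.

```bash
python3 -m crank '[[0,[0,0,0.29],[0,0,0]],[0,[0,0,0.29],[0,0,0]],[0,[0,0,0],[0,0,0]],[0,[0,0,0],[0,0,0]]]';python3 w.py
python3 - <<'E'
from station import r
import cv2
c=r.capture("scene");cv2.imwrite("pics/s2.png",cv2.resize(c["img"][150:290,170:350],None,fx=4,fy=4,interpolation=cv2.INTER_CUBIC))
E
```

```text
time_s: 4.25
tcp_pos: [0.4824, 0.129, 0.0318]
ee_rot: [[0.1, -0.995, 0.003], [-0.995, -0.1, 0.002], [-0.001, -0.004, -1.0]]
wrist_force: [0.2, 0.1, 0.5]
gripper_width: 0.497
stage x,y mm -160.37181782449693 1.831017941570242 z 31.757462007150377 head -84.23395556623306 t 4.25 [0.19819084 0.06784433 0.4953435 ] 0.497374444765304 [ 33.65853526  23.33455032 -30.65008046   0.06018398 -35.80686331
 -27.94135198]
```

View pics/s2.png

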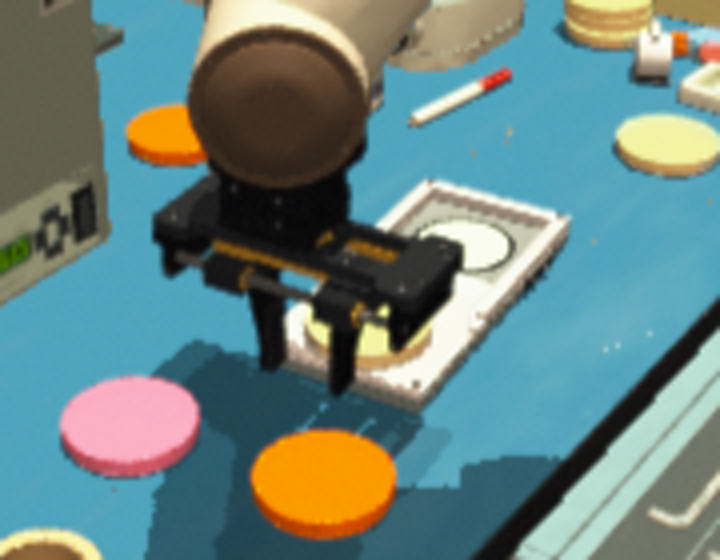

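Both fingertips hover behind the plate, at crop (270,360) and (340,385), and clear of the orange and pink discs. Now I push.

```bash
python3 -m crank '[[0,[0.1,0.01,0.02],[0,0,0]],[0,[0.1,0,0],[0,0,0]],[0,[0.06,0,0],[0,0,0]],[0,[0.06,0,0],[0,0,0]],[0,[0.06,0,0],[0,0,0]],[0,[0.06,0,0],[0,0,0]],[0,[0.06,0,0],[0,0,0]],[0,[0.06,0,0],[0,0,0]]]';python3 w.py
python3 -m crank '[[0,[0.06,0,0],[0,0,0]],[0,[0.06,0,0],[0,0,0]],[0,[0.06,0,0],[0,0,0]],[0,[0.06,0,0],[0,0,0]],[0,[0,0,0],[0,0,0]]]';python3 w.py
python3 - <<'E'
from station import r
import cv2
c=r.capture("top");cv2.imwrite("pics/t3.png",cv2.resize(c["img"][170:290,130:310],None,fx=4,fy=4,interpolation=cv2.INTER_CUBIC))
E
```

```text
time_s: 5.1
tcp_pos: [0.4856, 0.0722, 0.0276]
ee_rot: [[0.1, -0.995, 0.0], [-0.995, -0.1, 0.0], [-0.0, -0.0, -1.0]]
wrist_force: [0.2, -0.3, 0.9]
gripper_width: 0.499
stage x,y mm -103.54809570176988 -0.639711757119752 z 27.570350559132674 head -84.25152914787247 t 5.1 [ 0.19750579 -0.25706296  0.94412222] 0.49882640989328314 [ 2.74558757e+01  2.32023183e+01 -3.18597319e+01  1.21144635e-03
 -3.49257172e+01 -2.17083984e+01]
time_s: 5.6
tcp_pos: [0.4874, 0.0477, 0.0273]
ee_rot: [[0.099, -0.995, -0.001], [-0.995, -0.099, -0.001], [0.0, 0.001, -1.0]]
wrist_force: [0.8, -0.2, -0.4]
gripper_width: 0.502
stage x,y mm -79.01423607380184 -1.25819420791264 z 27.329360940780965 head -84.31580528132478 t 5.6 [ 0.83118957 -0.19560037 -0.42364125] 0.5020994856956955 [ 2.46414421e+01  2.31686412e+01 -3.19841495e+01  7.62223898e-03
 -3.49141690e+01 -1.89635143e+01]
```

View pics/t3.png

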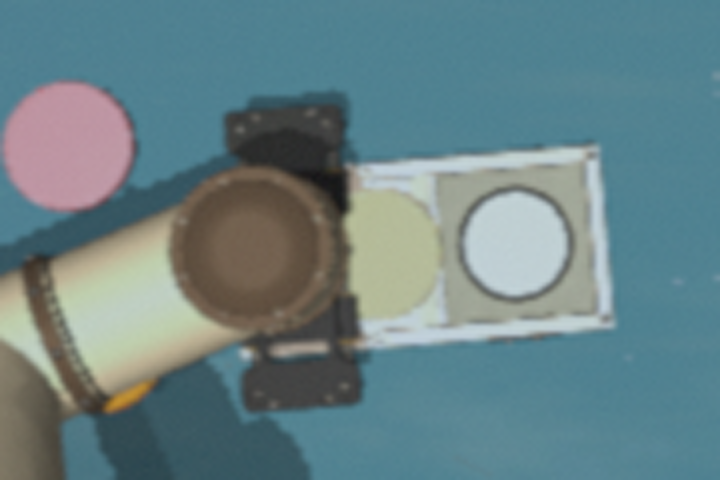

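The plate slides straight. It sits at crop (380,255) with its front edge at the lip (col 440), between the guides. I'll raise the tips 2 mm and carry on.

```bash
python3 -m crank '[[0,[0.05,-0.01,-0.02],[0,0,0]],[0,[0.05,0,0],[0,0,0]],[0,[0.05,0,0],[0,0,0]],[0,[0.05,0,0],[0,0,0]],[0,[0.05,0,0],[0,0,0]],[0,[0.05,0,0],[0,0,0]],[0,[0.05,0,0],[0,0,0]],[0,[0.05,0,0],[0,0,0]]]';python3 w.py
python3 -m crank '[[0,[0.05,0,0],[0,0,0]],[0,[0.05,0,0],[0,0,0]],[0,[0.05,0,0],[0,0,0]],[0,[0.05,0,0],[0,0,0]],[0,[0,0,0],[0,0,0]]]';python3 w.py
python3 - <<'E'
from station import r
import cv2
c=r.capture("top");cv2.imwrite("pics/t4.png",cv2.resize(c["img"][170:290,130:310],None,fx=4,fy=4,interpolation=cv2.INTER_CUBIC))
E
```

```text
time_s: 6.45
tcp_pos: [0.4929, 0.0086, 0.0296]
ee_rot: [[0.1, -0.995, 0.0], [-0.995, -0.1, 0.0], [-0.0, -0.0, -1.0]]
wrist_force: [0.0, 1.5, 0.7]
gripper_width: 0.503
stage x,y mm -39.565775723812166 0.33738486386094396 z 29.60064348925098 head -84.26030573008124 t 6.45 [0.01108242 1.51789634 0.70771421] 0.5029824042460779 [ 1.99182145e+01  2.31548862e+01 -3.14704460e+01 -1.90515469e-03
 -3.53639006e+01 -1.41769670e+01]
time_s: 6.95
tcp_pos: [0.4946, -0.0115, 0.0295]
ee_rot: [[0.099, -0.995, -0.0], [-0.995, -0.099, -0.0], [0.0, 0.0, -1.0]]
wrist_force: [-0.6, -0.7, 0.1]
gripper_width: 0.5
stage x,y mm -19.313176628467417 0.06071169274370534 z 29.472855265758174 head -84.30129511740485 t 6.95 [-0.59196668 -0.67021857  0.12684502] 0.5002123792195365 [ 1.75098188e+01  2.33115033e+01 -3.12044997e+01  7.19769022e-03
 -3.55121727e+01 -1.18169761e+01]
```

View pics/t4.png

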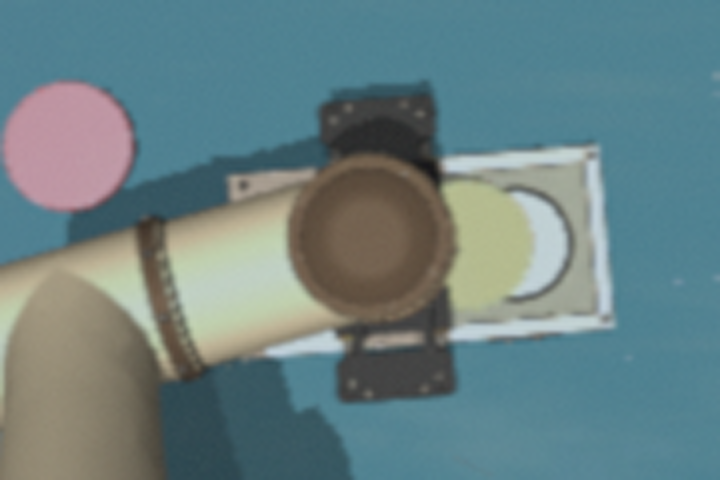

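The plate is past the lip, with its front edge at col 533, heading into the pocket on the axis. The last 32 mm go slower.

```bash
python3 -m crank '[[0,[0.04,0,0],[0,0,0]],[0,[0.04,0,0],[0,0,0]],[0,[0.04,0,0],[0,0,0]],[0,[0.04,0,0],[0,0,0]],[0,[0.04,0,0],[0,0,0]],[0,[0.04,0,0],[0,0,0]],[0,[0.03,0,0],[0,0,0]],[0,[0.03,0,0],[0,0,0]]]';python3 w.py
python3 -m crank '[[0,[0.02,0,0],[0,0,0]],[0,[0,0,0],[0,0,0]],[0,[0,0,0],[0,0,0]]]';python3 w.py
python3 - <<'E'
from station import r
import cv2
for n,a in(("top",(170,290,130,310)),("scene",(150,290,170,350))):
  c=r.capture(n);cv2.imwrite(f"pics/{n}5.png",cv2.resize(c["img"][a[0]:a[1],a[2]:a[3]],None,fx=4,fy=4,interpolation=cv2.INTER_CUBIC))
E
```

```text
time_s: 7.8
tcp_pos: [0.4978, -0.041, 0.0296]
ee_rot: [[0.1, -0.995, 0.0], [-0.995, -0.1, 0.0], [-0.0, -0.0, -1.0]]
wrist_force: [-0.5, 0.1, -0.7]
gripper_width: 0.498
stage x,y mm 10.339013270116922 0.2969555228678439 z 29.551689206303585 head -84.26285861202457 t 7.8 [-0.51747663  0.13884145 -0.66733266] 0.4980252742686311 [ 1.39474733e+01  2.36382112e+01 -3.05573480e+01 -6.62401089e-04
 -3.58041644e+01 -8.20979471e+00]
time_s: 8.1
tcp_pos: [0.498, -0.0427, 0.0296]
ee_rot: [[0.1, -0.995, -0.0], [-0.995, -0.1, -0.0], [0.0, 0.0, -1.0]]
wrist_force: [-0.2, -0.0, 0.4]
gripper_width: 0.497
stage x,y mm 12.076229086416774 0.3095045137400616 z 29.55732656226387 head -84.2621917678748 t 8.1 [-0.2038234  -0.04485771  0.35506197] 0.4969344540792184 [ 1.37403921e+01  2.36619913e+01 -3.05116809e+01  2.64701575e-03
 -3.58277363e+01 -8.00473009e+00]
```

View pics/top5.png

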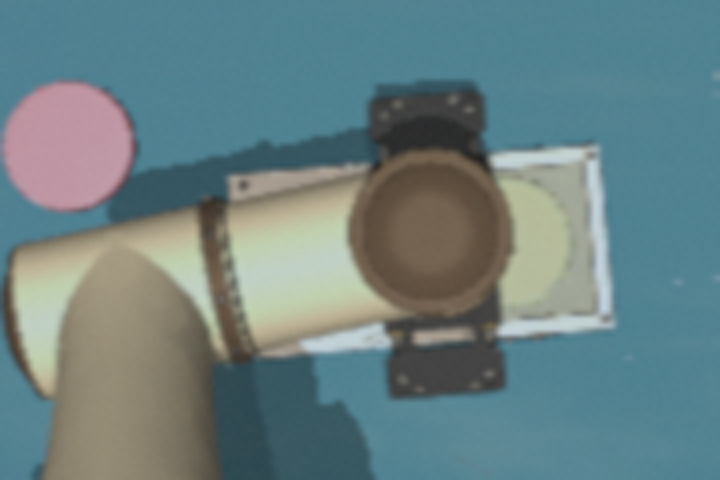

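View pics/scene5.png

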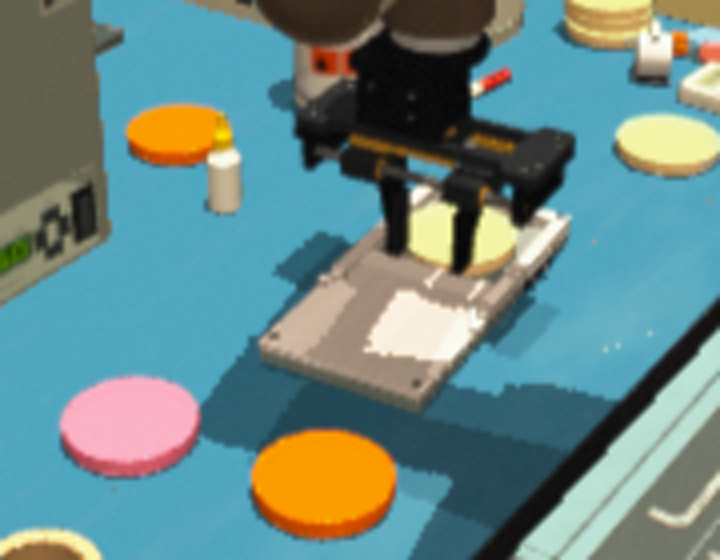

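The plate's front edge is at col 570, so its centre is about 60 mm in stage x, right where the rear only just leaves the lip. I'll push 5 mm more, then back off and look.

```bash
python3 -m crank '[[0,[0.03,0,0],[0,0,0]],[0,[0.025,0,0],[0,0,0]],[0,[0,0,0],[0,0,0]],[0,[0,0,0],[0,0,0]]]';python3 w.py
python3 -m crank '[[0,[-0.2,0,0],[0,0,0]],[0,[-0.4,0,0],[0,0,0]],[0,[-0.4,0,-0.3],[0,0,0]],[0,[-0.4,0,-0.3],[0,0,0]],[0,[0,0,0],[0,0,0]],[0,[0,0,0],[0,0,0]]]'
python3 - <<'E'
from station import r
import cv2
for n,a in(("top",(170,290,130,310)),("scene",(150,290,170,350))):
  c=r.capture(n);cv2.imwrite(f"pics/{n}6.png",cv2.resize(c["img"][a[0]:a[1],a[2]:a[3]],None,fx=4,fy=4,interpolation=cv2.INTER_CUBIC))
E
```

```text
time_s: 8.6
tcp_pos: [0.4986, -0.0483, 0.0295]
ee_rot: [[0.1, -0.995, 0.0], [-0.995, -0.1, 0.0], [-0.0, -0.0, -1.0]]
wrist_force: [0.6, -0.0, 0.4]
gripper_width: 0.495
stage x,y mm 17.66568059844431 0.29851136877618184 z 29.541317393446214 head -84.27528517709321 t 8.6 [ 0.56489915 -0.04007734  0.39140842] 0.49518695570733096 [ 1.30697971e+01  2.37393121e+01 -3.03655565e+01 -1.21654288e-03
 -3.58946246e+01 -7.34409677e+00]
time_s: 9.2
tcp_pos: [0.4845, 0.0922, 0.0902]
ee_rot: [[0.102, -0.995, 0.001], [-0.995, -0.102, 0.001], [-0.001, -0.001, -1.0]]
wrist_force: [0.0, -0.7, -0.8]
gripper_width: 0.501
```

View pics/top6.png

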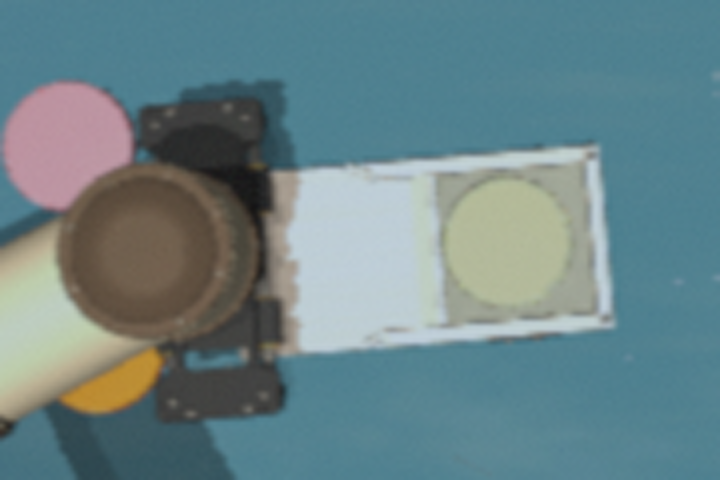

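View pics/scene6.png

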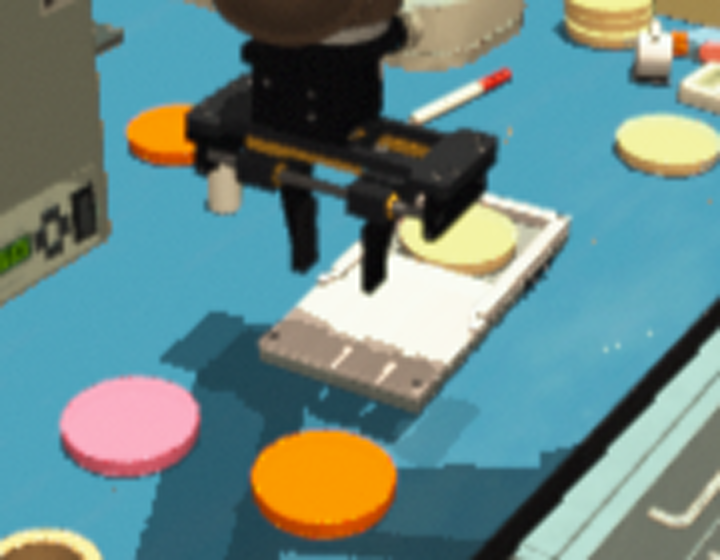

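The plate lies in the pocket. Its rear edge (col 443) is clear of the lip wall (col 438) and its front edge (col 571) clears the far wall. I'll move the arm out of the way and check flatness and position in both views.

```bash
python3 -m crank '[[0,[-0.3,0,-0.4],[0,0,0]],[0,[-0.3,0,-0.4],[0,0,0]],[0,[-0.3,0,-0.4],[0,0,0]],[0,[0,0,0],[0,0,0]],[0,[0,0,0],[0,0,0]]]'
python3 - <<'E'
from station import r
import cv2,numpy as np
from h import ray
W=np.array([.50306,-.09643]);a=np.radians(-84.3);x=np.array([np.cos(a),np.sin(a)]);y=np.array([-x[1],x[0]])
for n,(r0,r1,c0,c1) in(("top",(200,268,180,290)),("scene",(180,270,200,330))):
  c=r.capture(n);u=cv2.resize(c["img"][r0:r1,c0:c1],None,fx=4,fy=4,interpolation=cv2.INTER_CUBIC)
  cv2.imwrite(f"pics/{n}7.png",u)
  h=cv2.cvtColor(u,cv2.COLOR_BGR2HSV)
  m=cv2.inRange(h,(20,28 if n=="top" else 60,90 if n=="top" else 195),(50,255,255))
  m=cv2.morphologyEx(m,cv2.MORPH_OPEN,np.ones((9,9)))
  k=max(cv2.findContours(m,0,1)[0],key=cv2.contourArea)
  # extremes on top plane z=.029, stage frame
  Q=np.array([ray(c,(p[0]-1.5)/4+c0,(p[1]-1.5)/4+r0,.029)[:2] for p in k[:,0].astype(float)])-W
  X=66+1000*Q@x;Y=1000*Q@y
  print(n,"x",X.min(),X.max(),"y",Y.min(),Y.max(),"ctr",(X.min()+X.max())/2,(Y.min()+Y.max())/2)
  if n=="top":
    mm=cv2.inRange(cv2.cvtColor(c["img"],cv2.COLOR_BGR2HSV)[230:270,325:375],(18,40,100),(40,255,255))
    e=cv2.minEnclosingCircle(max(cv2.findContours(mm,0,1)[0],key=cv2.contourArea));print("spare px",e[0][0]+325,e[0][1]+230)
E
```

```text
time_s: 9.8
tcp_pos: [0.4754, 0.1801, 0.2092]
ee_rot: [[0.099, -0.995, -0.001], [-0.995, -0.099, 0.0], [-0.0, 0.001, -1.0]]
wrist_force: [-0.4, 0.3, -0.4]
gripper_width: 0.502
top x 15.636622257250416 105.27986835680369 y -44.24863144947281 47.773398179675006 ctr 60.458245307027056 1.7623833651010976
spare px 348.00523567199707 250.72251319885254
scene x 6.623742221197752 105.80276233728344 y -47.93997388687655 44.374846761543886 ctr 56.21325227924059 -1.7825635626663328
```

View pics/scene7.png

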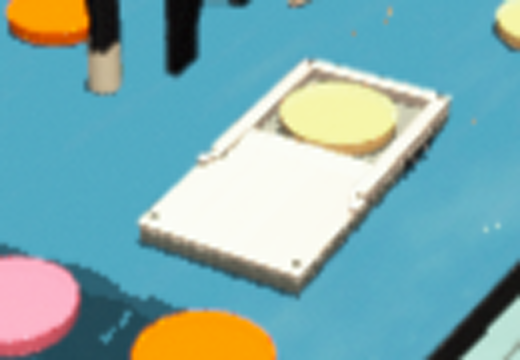

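The scene crop shows the plate inside the pocket at (338,115) with the walls standing around it. The top view puts its rear edge only 1.6 mm past the lip, so I want a proper flatness test: the heights of its front and rear top edges.

Run:
```python
from station import r
import cv2,numpy as np
from h import ray
W=np.array([.50306,-.09643]);a=np.radians(-84.3);x=np.array([np.cos(a),np.sin(a)]);y=np.array([-x[1],x[0]])
c=r.capture("scene");r0,r1,c0,c1=180,270,200,330
u=cv2.resize(c["img"][r0:r1,c0:c1],None,fx=4,fy=4,interpolation=cv2.INTER_CUBIC)
cv2.imwrite("pics/z8.png",cv2.resize(u[40:180,240:460],None,fx=3,fy=3,interpolation=cv2.INTER_CUBIC))
def proj(X,Y,Z):
    p=c["R"]@np.array([*(W+x*(X-66)/1000+y*Y/1000),Z/1000])+c["t"]
    return ((c["fx"]*p[0]/p[2]+c["cx"]-c0)*4+1.5, (c["fy"]*p[1]/p[2]+c["cy"]-r0)*4+1.5)
print("lip crest edge",proj(14,0,24),"plate rear top flat",proj(15.5,0,29),"tilted",proj(14.5,0,39),"front flat",proj(105.5,0,29))
print("pocket far wall top",proj(118,0,26))
hs=cv2.cvtColor(u,cv2.COLOR_BGR2HSV)
A=np.array(proj(0,0,24));B=np.array(proj(125,0,29))
for t in np.linspace(0,1,36):
    p=A+(B-A)*t;q=p.round().astype(int);print(q,u[q[1],q[0]],end=' ')
```

```text
lip crest edge (np.float64(308.06256605627186), np.float64(143.32840007115533)) plate rear top flat (np.float64(309.1531789974115), np.float64(136.6860834490667)) tilted (np.float64(308.85596942675147), np.float64(125.80719940459585)) front flat (np.float64(362.0138442354232), np.float64(84.04734597306663))
pocket far wall top (np.float64(368.762933743762), np.float64(80.46252369781621))
[299 152] [245 252 251] [301 150] [245 252 251] [304 148] [244 253 251] [306 145] [218 236 240] [308 143] [169 203 223] [310 141] [131 190 216] [312 139] [138 215 228] [314 136] [165 247 245] [316 134] [168 245 245] [318 132] [171 246 246] [320 130] [170 246 246] [322 127] [169 245 246] [324 125] [169 245 246] [327 123] [169 246 246] [329 121] [169 246 246] [331 118] [170 246 246] [333 116] [170 246 246] [335 114] [170 245 246] [337 112] [170 245 246] [339 109] [170 245 246] [341 107] [170 245 246] [343 105] [170 245 246] [345 103] [170 245 246] [348 100] [170 246 246] [350  98] [172 246 246] [352  96] [175 246 246] [354  94] [177 245 245] [356  91] [180 247 246] [358  89] [178 243 243] [360  87] [162 224 228] [362  85] [143 188 203] [364  82] [162 192 212] [366  80] [214 233 244] [369  78] [242 250 253] [371  76] [234 236 220] [373  73] [208 197 137]
```

View pics/z8.png

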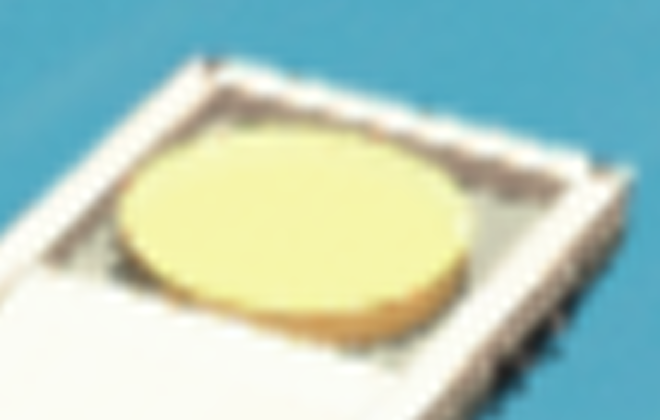

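The bright top face starts at row ~138. A flat plate predicts 137, and one propped on the lip predicts 126. Only a thin strip of side wall shows above the lip, so the plate is flat on the floor. The spare is still at (348,250.5), so I'm handing in.

Run:
```python
from station import r
print(r.sense()['time_s']);print(r.finish_job())
```

```text
9.95
the job is handed in; nothing more can be done
None
```

The agar plate is in the pocket and lies flat on its floor. I slid it along the deck and over the lip with two half-open fingertips, then withdrew the arm and handed in at 9.95 s. Wrist force read at most about 2 N at the end of each move.

- **Flatness:** in the scene view, the rear edge of the plate's top face is at row 138. A flat plate predicts 137, and one propped on the lip predicts 126.
- **Position:** in the top view the plate centre is at stage x ≈ 60.5 mm and y ≈ 2 mm. That is within the 7 mm of play, but close to the lip side: the rear edge clears the lip by only about 1.6 mm, and calibration is good to 2 mm. My last 5 mm push did not seat it deeper, because the fingertips at 29.5 mm passed above the plate's 29 mm top.
- **Disagreement between views:** the scene view's contour gave a centre of x ≈ 56 mm. I think its mask took in the plate's side wall, so I did not use that figure.
- **Spare plate:** unmoved within half a pixel.
- **Orange and pink look-alikes:** the gripper passed above two of them without coming down on them.

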